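# Load the cheese dispatch bay and wedge its gate shut

## Task

Stack all the closed cheese cases on the bench into one column on the pallet board inside the dispatch bay, lids up, each centred on the board and square with it (long sides pointing from gate to back wall). Then swing the bay's gate fully shut and tap the wooden wedge, lying flat on the bench, thin end first from outside under the free half of the gate until it jams tight and holds the gate by itself. Leave the loose cheeses, the jar, the mug and the tools where they are.

Things in the scene. Friction and masses are not known exactly. Their poses are not given: they have to be found in the camera images.
- case1: closed plywood cheese case with a thin dark lid seam and a plain paper patch on its flat lid, 104 (x) x 60 (y) x 36 (z) mm, 0.17 to 0.34 kg; origin: centre of its underside, x along its length, z up. All cases are alike; three to five of case1..case5 are present (an absent one reads None).
- case2: another cheese case, exactly like case1 (may be absent)
- case3: another cheese case, exactly like case1 (may be absent)
- case4: another cheese case, exactly like case1 (may be absent)
- case5: another cheese case, exactly like case1 (may be absent)
- pad (a point): centre of the top of the brown wooden pallet board (120 (x) x 76 (y) mm, its top 12 mm above the bench) fixed inside the dispatch bay, where the column of cases stands. Axes: x from the gate towards the bay's back wall, y to the left along the gate, z up.
- bay: dispatch bay fixed to the bench, open on top; origin under the pallet board's centre at bench level, axes as the pad's. Dark steel walls 60 mm high, 12 mm thick: inner faces of the side walls at y = +-95 mm, of the back wall at x = +100 mm. The front (-x) is closed by the gate, whose mid-plane when shut is x = -127.5 mm; the bare bench lies under and on both sides of the gate.
- gate (a joint): angle of the plank gate (rad): 0 = shut (at its end stop, parallel to the bay's y), grows as its free end swings out towards the robot, to 1.3. Ajar at the start, stiff (0.08 N m hinge friction), stays where left, no catch. Panel 15 mm thick, 72 mm high, lower edge 13 mm and upper edge 85 mm above the bench; it reaches from 12 to 206 mm from the hinge axis.
- gate_hinge (a point): point on the vertical hinge axis of the gate, at the left end of the gate (pad frame x = -127.5, y = +101 mm), 49 mm above the bench. Its axes turn with the gate: y points from the gate's free end to the hinge (the panel lies along -y), x through the panel, to the inside of the bay when shut.
- gate_foot (a point): point on the gate's lower edge on its outer face, 155 mm from the hinge axis, 13 mm above the bench; moves with the gate. A good place for the wedge.
- wedge: brown wooden wedge, 140 (x) x 40 (y) mm, flat underneath, 0.10 kg; its top slopes evenly from 29 mm high at the thick end (-x) to 5 mm at the thin end (+x). Origin: centre of its underside; z up. Can be held by its thick end across its 40 mm width, about 20 mm from the end.
- wedge_tip (a point): middle of the lower edge of the wedge's thin end, 70 mm from its origin. Pushed thin end first along the bench, square to the shut gate, the wedge meets the gate's lower outer edge when this point is about 47 mm past the outer face; a further push of some 15 N jams it by friction between bench and gate and it then stays by itself.
- wheel_a: bystander: small cheese wheel, 100 mm across, 45 mm high
- wheel_b: bystander: small pale cheese wheel, 84 mm across, 50 mm high
- jar: bystander: closed jar, 60 mm across, 85 mm high
- brush: bystander: rind brush lying on the bench
- mug: bystander: white mug, 72 mm across, 80 mm high
- iron: bystander: slim hand tool with a dark wooden handle lying on the bench

How it is judged:
By the outcome, as a careful person would: the job done as asked, in the order asked, and still so for the second after the job is handed in, with the robot touching nothing.
Of case1, case2, case3, case4, case5 only 3 to 5 are there at a start; the rules pass over those that are not, and their reading is None.
At some moment in a run one of wedge may be knocked a few centimetres aside while the robot is not near it.
Once in a run the grip may slacken for a moment while it holds something.
It also fails if it takes over 210 s, if anything falls off the work surface, if the arm or the gripper's body presses on something with over 40 N, if the wrist force passes 120 N, or if a joint passes its speed limit or range.

## Robot

A 7-joint arm with a two-finger parallel gripper is mounted at the origin on the work surface. World frame = base frame: x ahead of the robot, y to its left, z up, the work surface at z = 0. Lengths are in m, angles in degrees, forces in N, time in s.
With the tool pointing down it reaches from about 0.425 to 0.875 m from the base axis. Payload 4.7 kg.
Tool frame: the origin (TCP) lies between the finger pads; the fingertips stand env.tip_reach ahead of it and the grasp point (between the pads) lies 2 mm behind it (env.tip_reach is the distance from the TCP to the fingertips, in m); z points along the fingers, y is the line along which they close (so a half turn about z gives the same grasp; the last joint's range is limited). The gripper opens to 87 mm and grips with 3 to 60 N. Pads are 19 mm wide; open, the fingers measure 117 mm over their backs; the gripper's body (75 mm by 190 mm) begins 51 mm behind the grasp point.
Start: joints at [63.948, 18.392, -4.016, 83.108, 1.295, 78.541, -3.26], TCP at [0.294, -0.58, 0.24] pointing down, gripper open.
Joint ranges: [-163.93, 163.93], [-17.29, 119.83], [-79.2, 71.16], [3.27, 140.29], [-89.18, 269.18], [5.43, 117.66], [-154.24, 154.24]. Speed limits (degrees/s): [147.25, 147.25, 180, 180, 180, 180, 180].

## Interface

Orientations are given as [roll, pitch, yaw] about the fixed x, y, z axes, in that order (R = Rz(yaw) Ry(pitch) Rx(roll)).
In Python, from cell import env gives the robot as it stands.
- The arm moves only by the shell command python3 steer.py 'ROWS' [FORCE]. ROWS is one flat JSON list of numbers that holds 1 to 8 rows one after another, with no inner brackets; each row has 5 numbers: dx, dy, dz in cm, then a turn about the tool's z in units of 2 degrees, then the finger opening in m; each row is the pose to reach, as a shift and turn from the pose commanded when the command began, along the tool's axes at that moment; what a row does not reach only later rows make up. A row lasts 1/12 s, in which the tool goes at most 0.0417 m and 7.16 degrees, less where a joint would pass 70% of its speed; a pose out of reach is approached as far as the arm can. The fingers move at their own pace and stop on an object; FORCE is the grip in N (left out, the last holds). Time passes only in rows, so rows that do not move let the fingers close. It prints the time, the measured TCP pose, the force, the opening and the grip force at its end. Input that does not fit is refused with a message, and nothing moves.
- env.get_obs(): the state, without advancing time (a new reading comes with each control period).
- env.read_camera(name): name is "scene" or "top" or "wrist"; returns a dict with "color" (420x560x3 uint8, blue, green, red), "fx", "fy", "cx", "cy" (pixels), "world_from_camera" (4x4, takes a point from camera to world coordinates). Camera axes: x right, y down, z forward; pixel columns grow to the right and rows downward; lengths in m; the calibration is good to about 2 mm. A picture is of the moment at which its call begins. There is no depth.
- env.sign_off(): hands the job in; it is judged then, once.
The state is a dict: "time_s": time; "qpos": joint angles; "joint_velocities": joint speeds; "effort": joint torques, N m; "tool_pos": TCP position; "tool_rot": TCP orientation; "force": force on the tool from outside, world axes, zero at the start; "wrist_torque": the same for the moment, N m; "grip_width": finger opening in m; "grasp_force": force on a finger pad.
Only numpy, scipy, OpenCV 4.12 (cv2) and the standard library are available. Lean on these libraries where they do the work, as an engineer would, in place of code of your own. Each camera call takes 0.05 s, during which the arm holds its last target. There are 200 camera calls.

## Working session

There is one attempt and no reset: what is moved stays moved. The work goes in short steps, Python scripts to look and compute and a shell command to move; the robot and the scene stay as the last step left them, time stands still between calls to the robot, and variables do not carry over. Pictures are saved under pics/ and viewed, at most 15 in all, crops included, and the job is handed in when it is done.

```bash
ls; mkdir -p pics; cat > h.py <<'E'
import numpy as np, cv2
from cell import env
def snap(n,f):
    c=env.read_camera(n); cv2.imwrite('pics/'+f,c['color']); np.savez('pics/'+f+'.npz',**c); return c
def pt(f,u,v,z):
    c=np.load('pics/'+f+'.npz'); M=c['world_from_camera']
    d=M[:3,:3]@np.array([(u-c['cx'])/c['fx'],(v-c['cy'])/c['fy'],1]); o=M[:3,3]
    return o+d*(z-o[2])/d[2]
def px(f,P):
    c=np.load('pics/'+f+'.npz'); M=c['world_from_camera']
    q=M[:3,:3].T@(np.array(P)-M[:3,3]); return c['fx']*q[0]/q[2]+c['cx'],c['fy']*q[1]/q[2]+c['cy']
E
python3 - <<'E'
from h import *
for n in ['scene','top']:
    c=snap(n,n+'0.png'); print(n,c['fx'],c['world_from_camera'].round(3).tolist())
o=env.get_obs(); print(o['tool_pos'],o['tool_rot'],o['force'],env.tip_reach,o['time_s'])
E
```

```text
cell.py
pics
steer.py
scene 389.26346403121346 [[-0.643, 0.64, -0.421, 1.088], [0.765, 0.544, -0.343, 0.47], [0.009, -0.543, -0.84, 1.25], [0.0, 0.0, 0.0, 1.0]]
top 383.0691200784476 [[0.02, -0.998, 0.055, 0.42], [-1.0, -0.019, 0.013, -0.006], [-0.012, -0.055, -0.998, 1.104], [0.0, 0.0, 0.0, 1.0]]
[ 0.29340702 -0.57948045  0.2385596 ] [-1.79901066e+02  6.32114328e-03  2.68596464e+01] [-1.01985449  0.39535066  0.1016893 ] 0.017 0.1
```
View pics/top0.png

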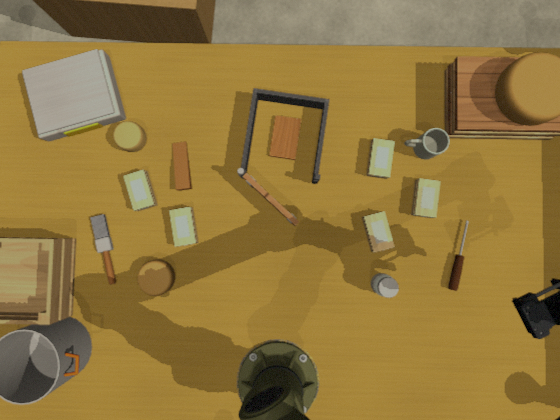

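View pics/scene0.png

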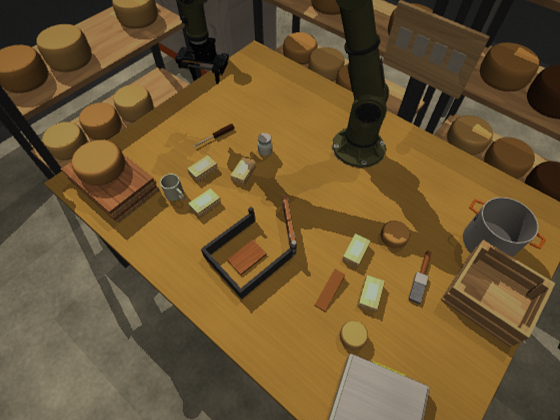

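```bash
python3 - <<'E'
import cv2,numpy as np
c=cv2.imread('pics/top0.png')
r=lambda x0,x1,y0,y1,k:cv2.resize(c[y0:y1,x0:x1],None,fx=k,fy=k,interpolation=cv2.INTER_CUBIC)
def grid(im,x0,y0,k):
    for i in range(0,im.shape[1]//k,10): cv2.putText(im,str(x0+i),(i*k,8),0,.3,(255,255,255),1); cv2.line(im,(i*k,10),(i*k,14),(255,255,255),1)
    for j in range(10,im.shape[0]//k,10): cv2.putText(im,str(y0+j),(0,j*k+3),0,.3,(255,255,255),1)
    return im
cv2.imwrite('pics/c1.png',np.hstack([grid(r(115,215,130,260,4),115,130,4),grid(r(355,450,130,260,4),355,130,4)]))
cv2.imwrite('pics/c2.png',grid(r(230,340,80,230,4),230,80,4))
E
```

View pics/c1.png

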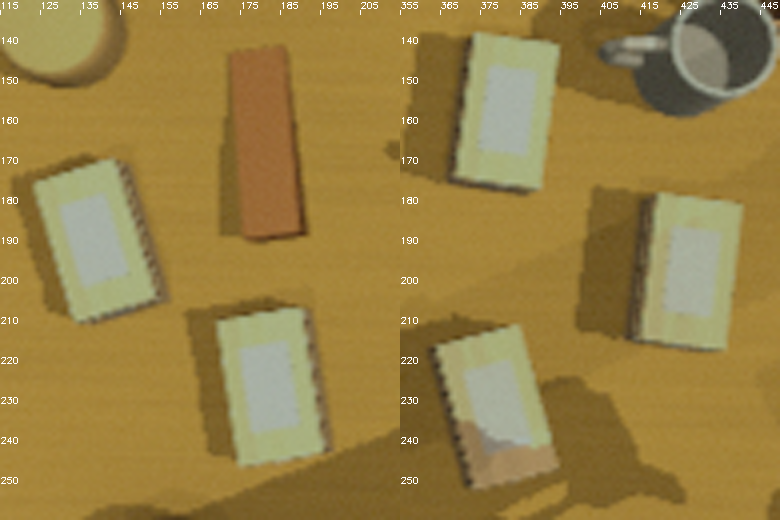

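View pics/c2.png

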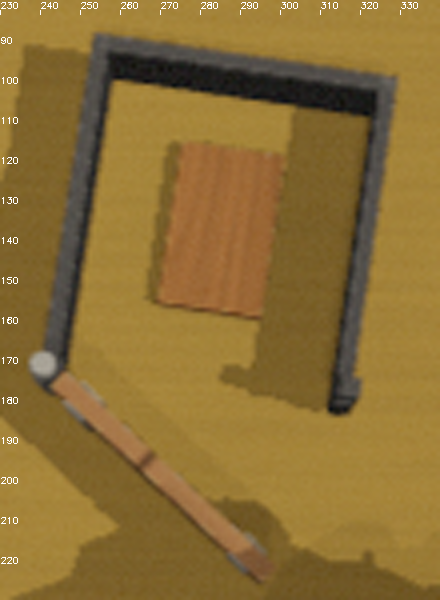

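```bash
cat >> h.py <<'E'
from scipy.optimize import least_squares
def fit(f,loc,pix,x0):
    """planar pose (x,y,yaw deg) of local points loc (n,3) seen at pix"""
    loc=np.array(loc,float)
    def W(p):
        c,s=np.cos(np.radians(p[2])),np.sin(np.radians(p[2]))
        return np.c_[p[0]+c*loc[:,0]-s*loc[:,1],p[1]+s*loc[:,0]+c*loc[:,1],loc[:,2]]
    r=least_squares(lambda p:np.ravel([np.subtract(px(f,P),q) for P,q in zip(W(p),pix)]),x0)
    return r.x,r.fun.reshape(-1,2)
def un(l,x0,y0,k=4): return [(x0+(u+.5)/k-.5,y0+(v+.5)/k-.5) for u,v in l]
def case_loc(z=.036): return [(.052,.03,z),(.052,-.03,z),(-.052,-.03,z),(-.052,.03,z)]  # TL TR BR BL in top view
E
python3 - <<'E'
from h import *
f='top0.png'
C=dict(A=[(33,184),(116,160),(156,302),(77,323)],B=[(217,321),(303,308),(326,452),(240,466)],
C=[(474,33),(559,44),(541,188),(456,178)],D=[(656,193),(743,204),(724,350),(638,338)],E=[(436,346),(519,324),(558,467),(473,488)])
for k,l in C.items():
    q=un(l,115 if k in'AB' else 255,130)
    p,e=fit(f,case_loc(),q,[.5,0,0]); print(k,p.round(4),np.abs(e).max().round(2))
q=un([(230,53),(286,45),(302,234),(244,241)],115,130)
p,e=fit(f,[(.07,.02,.005),(.07,-.02,.005),(-.07,-.02,.029),(-.07,.02,.029)],q,[.6,.3,0]);print('wedge',p.round(4),e.round(2).tolist())
q=un([(179,143),(284,154),(262,319),(160,302)],230,80)
p,e=fit(f,[(.06,.038,.012),(.06,-.038,.012),(-.06,-.038,.012),(-.06,.038,.012)],q,[.6,0,0]);print('board',p.round(4),e.round(2).tolist())
q=un([(93,35),(397,77)],230,80)
q2=un([(179,143),(284,154),(262,319),(160,302),(93,35),(397,77),(42,363)],230,80)
p,e=fit(f,[(.06,.038,.012),(.06,-.038,.012),(-.06,-.038,.012),(-.06,.038,.012),(.112,.107,.06),(.112,-.107,.06),(-.1275,.101,.085)],q2,[.6,0,0]);print('bay',p.round(4),e.round(2).tolist())
for u in [(42,363),(265,577),(150,460)]: print(pt(f,*un([u],230,80)[0],.085).round(4))
E
```

```text
A [ 0.5297  0.4016 18.2832] 0.54
B [ 0.4306  0.274  10.7367] 0.46
C [ 0.6348 -0.2794 -6.5945] 0.3
D [ 0.5241 -0.4067 -7.1166] 0.37
E [ 0.4277 -0.2727 15.287 ] 0.49
wedge [0.606  0.2892 8.8419] [[0.26, 0.26], [-0.15, 0.39], [-0.3, -0.39], [0.2, -0.23]]
board [ 0.694  -0.0075 -6.2876] [[0.2, -0.37], [-0.0, 0.12], [0.25, -0.34], [-0.45, 0.59]]
bay [ 6.9410e-01 -7.1000e-03 -7.4274e+00] [[0.48, -0.59], [0.21, 0.41], [-0.36, -0.16], [-0.98, 0.26], [-0.11, -0.61], [0.17, -0.2], [0.55, 0.84]]
[0.5829 0.1111 0.085 ]
[ 0.4423 -0.0409  0.085 ]
[0.5189 0.0372 0.085 ]
```

```bash
cat >> h.py <<'E'
from scipy.spatial.transform import Rotation as Ro
def need(x,y,z,yaw):
    o=env.get_obs(); R=Ro.from_euler('xyz',o['tool_rot'],degrees=True)
    d=R.inv().apply(np.array([x,y,z])-o['tool_pos']); t=(o['tool_rot'][2]-yaw+180)%360-180
    print('need',d.round(4),'turn',round(t,2),'n>=',round(max(np.linalg.norm(d)/.0417,abs(t)/7.16),1))
E
python3 -c "
from h import *
need(.5241,-.4067,.2,-7.1)"
```

```text
need [ 0.2839 -0.0498  0.0386] turn 33.96 n>= 7.0
```

The rows are not in the units I measure in: shifts go in cm and turns go in units of 2 degrees. I convert before sending: 0.284 m is 28.4, -0.05 m is -5, 34 degrees is 17.

```bash
python3 steer.py '[28.4,-5,3.9,17,0.08,28.4,-5,3.9,17,0.08,28.4,-5,3.9,17,0.08,28.4,-5,3.9,17,0.08,28.4,-5,3.9,17,0.08,28.4,-5,3.9,17,0.08,28.4,-5,3.9,17,0.08,28.4,-5,3.9,17,0.08]' 25
python3 steer.py '[0,0,0,0,0.08,0,0,0,0,0.08]'
python3 - <<'E'
from h import *
need(.5241,-.4067,.2,-7.1)
c=snap('wrist','w1.png'); print(c['world_from_camera'].round(3).tolist())
print([np.round(px('w1.png',(P[0]*np.cos(a)-P[1]*np.sin(a)+.5241,P[0]*np.sin(a)+P[1]*np.cos(a)-.4067,.036)),1).tolist() for a in [np.radians(-7.1)] for P in case_loc()])
E
```

```text
time_s: 0.77
tool_pos: [0.5318, -0.3972, 0.1986]
tool_rot: [-179.6, -0.1, -6.4]
force: [0.8, 3.0, -0.1]
grip_width: 0.0801
grasp_force: 0.0
time_s: 0.93
tool_pos: [0.5243, -0.4066, 0.1998]
tool_rot: [-180.0, 0.1, -7.1]
force: [-0.3, -0.3, 0.7]
grip_width: 0.0799
grasp_force: 0.0
need [-0.0002  0.0001 -0.0002] turn 0.04 n>= 0.0
[[-0.123, -0.958, -0.259, 0.594], [-0.992, 0.119, 0.032, -0.415], [-0.0, 0.261, -0.965, 0.345], [0.0, 0.0, 0.0, 1.0]]
[[248.3, 148.6], [308.2, 148.7], [305.7, 245.7], [250.7, 245.7]]
```

View pics/w1.png

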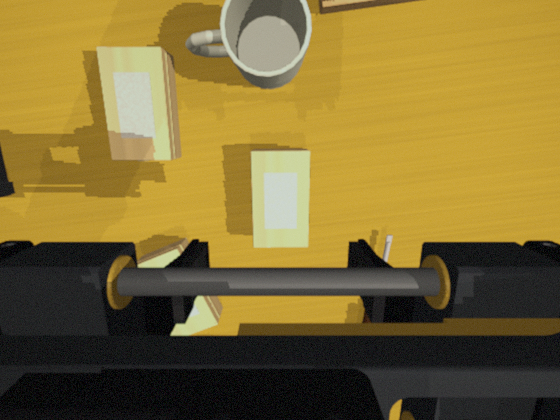

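```bash
python3 steer.py '[0,0.1,4,0,0.08,0,0.1,8,0,0.08,0,0.1,12,0,0.08,0,0.1,15,0,0.08,0,0.1,16.7,0,0.08,0,0.1,17.3,0,0.08,0,0.1,17.3,0,0.08,0,0.1,17.3,0,0.08]' 25
python3 steer.py '[0,0,0,0,0.05,0,0,0,0,0.05,0,0,0,0,0.05,0,0,0,0,0.05,0,0,0,0,0.05,0,0,0,0,0.05]' 25
python3 steer.py '[0,0,-2,0,0.05,0,0,-6,0,0.05,0,0,-10,0,0.05,0,0,-12,0,0.05,0,0,-12,0,0.05,0,0,-12,0,0.05]'
python3 -c "
from h import *
need(.694,-.007,.15,-7.2)"
```

```text
time_s: 1.65
tool_pos: [0.524, -0.4097, 0.0288]
tool_rot: [179.9, -0.1, -7.3]
force: [-0.8, -1.2, 1.4]
grip_width: 0.0801
grasp_force: 0.0
time_s: 2.15
tool_pos: [0.5248, -0.4085, 0.0287]
tool_rot: [179.9, -0.1, -7.1]
force: [-1.2, 0.8, 4.8]
grip_width: 0.0602
grasp_force: 25.0
time_s: 2.65
tool_pos: [0.5247, -0.4081, 0.1484]
tool_rot: [179.9, -0.1, -7.1]
force: [0.4, -0.0, -3.4]
grip_width: 0.0597
grasp_force: 25.0
need [ 0.1182 -0.419  -0.0019] turn 0.07 n>= 10.4
```

To row units: -0.12 m is -12, -0.31 m is -31.

```bash
python3 steer.py '[1,-4,-2,0,0.05,2,-8,-5,0,0.05,3,-12,-8,0,0.05,3.5,-16,-10,0,0.05,4,-20,-10,0,0.05,4,-24,-10,0,0.05,4,-28,-10,0,0.05,4.5,-31,-10,0,0.05]'
python3 steer.py '[0,-4,0,0,0.05,0,-8,0,0,0.05,0,-10,0,0,0.05,0,-11,0,0,0.05,0,-11,0,0,0.05,0,-11,0,0,0.05]'
python3 - <<'E'
from h import *
snap('wrist','w2.png'); f='w2.png'
a=np.radians(-7.0);
for L in [(.06,.038,.012),(.06,-.038,.012),(-.06,-.038,.012),(-.06,.038,.012),(.1,.095,.06),(.1,-.095,.06)]:
    print(L,np.round(px(f,(L[0]*np.cos(a)-L[1]*np.sin(a)+.694,L[0]*np.sin(a)+L[1]*np.cos(a)-.0073,L[2])),1))
E
```

```text
time_s: 3.32
tool_pos: [0.6043, -0.1107, 0.2448]
tool_rot: [-180.0, 0.3, -7.1]
force: [0.9, 0.5, -2.1]
grip_width: 0.06
grasp_force: 25.0
time_s: 3.82
tool_pos: [0.6187, -0.0051, 0.2455]
tool_rot: [179.9, 0.2, -7.2]
force: [-0.5, -0.1, -2.3]
grip_width: 0.0601
grasp_force: 25.0
(0.06, 0.038, 0.012) [238.3  71. ]
(0.06, -0.038, 0.012) [304.3  70.9]
(-0.06, -0.038, 0.012) [302.4 174.7]
(-0.06, 0.038, 0.012) [241.9 174.9]
(0.1, 0.095, 0.06) [171.3  16.9]
(0.1, -0.095, 0.06) [368.5  16.4]
```

View pics/w2.png

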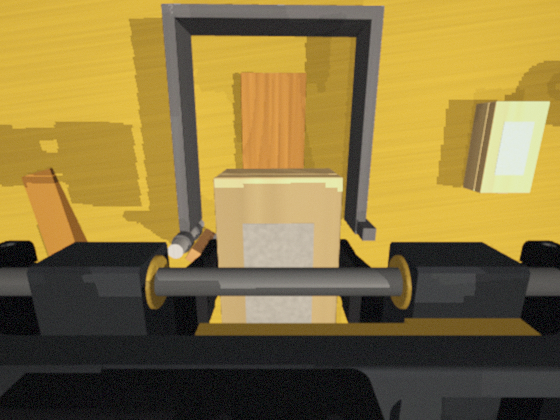

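```bash
python3 - <<'E'
from h import *
c=cv2.imread('pics/w2.png'); r=cv2.resize(c[150:210,200:360],None,fx=5,fy=5,interpolation=cv2.INTER_CUBIC)
r2=cv2.resize(c[0:100,160:390],None,fx=3.4,fy=3.4,interpolation=cv2.INTER_CUBIC)
cv2.imwrite('pics/c3.png',np.vstack([r[:240],np.pad(r2,((0,0),(0,800-r2.shape[1]),(0,0)))]) if r2.shape[1]<=800 else r)
a=np.radians(-7.2);T=np.array([.6187,-.0051,.2455])
for L in [(.052,.03,.0072),(.052,-.03,.0072),(.052,.03,-.0288),(.052,-.03,-.0288)]:
    print(L,np.round(px('w2.png',T+[L[0]*np.cos(a)-L[1]*np.sin(a),L[0]*np.sin(a)+L[1]*np.cos(a),L[2]]),1))
E
```

```text
(0.052, 0.03, 0.0072) [212.3 171.5]
(0.052, -0.03, 0.0072) [343.9 171.5]
(0.052, 0.03, -0.0288) [225.4 162.9]
(0.052, -0.03, -0.0288) [330.5 162.9]
```

View pics/c3.png

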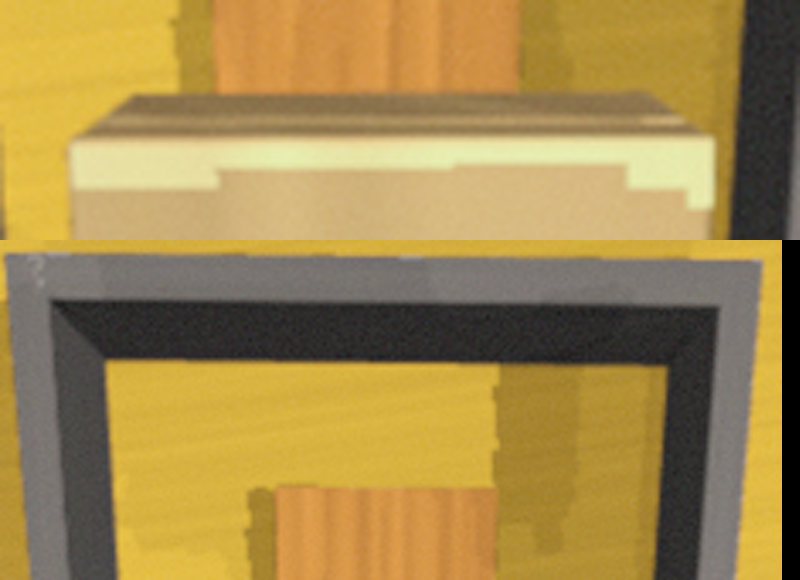

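```bash
python3 - <<'E'
from h import *
L=[(.06,.038,.012),(.06,-.038,.012),(.1,.095,.06),(.1,-.095,.06),(.112,.107,.06),(.112,-.107,.06),(.1,.095,0),(.1,-.095,0)]
q=[(241.2,72.6),(305.9,72.6),(174.7,17.6),(371.5,19.4),(161.5,4.1),(384,6.2),(190.9,34.7),(356.3,36.2)]
p,e=fit('w2.png',L,q,[.69,0,-7]);print(p.round(4),e.round(1).tolist())
need(.694,-.0095,.2,-7.5)
E
```

```text
[ 0.6922 -0.009  -7.5842] [[-0.7, -0.4], [0.6, 0.1], [-0.2, 0.0], [-0.1, -0.0], [-0.7, -0.8], [1.0, -0.9], [0.6, 1.3], [-0.5, 1.3]]
need [ 0.075  -0.0068  0.0457] turn 0.2 n>= 2.1
```

To row units: 0.18 m is 18, 0.16 m is 16, 0.2 degrees is 0.1.

```bash
python3 steer.py '[3,-0.3,1,0.1,0.05,6,-0.6,3,0.1,0.05,7.5,-0.6,6,0.1,0.05,7.6,-0.6,10,0.1,0.05,7.6,-0.6,13,0.1,0.05,7.6,-0.6,16,0.1,0.05,7.6,-0.6,18,0.1,0.05,7.6,-0.6,18,0.1,0.05]'
python3 -c "
from h import *
need(.6955,-.0088,.041,-7.45)"
```

```text
time_s: 4.53
tool_pos: [0.6911, -0.0116, 0.0604]
tool_rot: [179.8, 0.6, -7.6]
force: [-1.6, 0.4, -3.6]
grip_width: 0.0599
grasp_force: 25.0
need [ 0.0042 -0.0034  0.0194] turn -0.13 n>= 0.5
```

```bash
python3 steer.py '[0,0,0,0,0.05,0,0,0,0,0.05,0,0,0,0,0.05]'
python3 -c "
from h import *
need(.6955,-.0088,.041,-7.45)"
```

```text
time_s: 4.78
tool_pos: [0.6974, -0.0083, 0.0701]
tool_rot: [-180.0, -0.2, -7.4]
force: [-0.5, 0.0, -1.8]
grip_width: 0.06
grasp_force: 25.0
need [-0.002   0.0008  0.0291] turn 0.03 n>= 0.7
```

```bash
python3 steer.py '[-0.2,0.1,1,0,0.05,-0.2,0.1,2,0,0.05,-0.2,0.1,2.5,0,0.05,-0.2,0.1,2.8,0,0.05,-0.2,0.1,3,0,0.05,-0.2,0.1,3,0,0.05,-0.2,0.1,3,0,0.05]'
python3 steer.py '[0,0,0,0,0.05,0,0,0,0,0.05]'
```

```text
time_s: 5.37
tool_pos: [0.693, -0.0082, 0.0404]
tool_rot: [179.9, 0.1, -7.3]
force: [-8.4, -0.1, 14.7]
grip_width: 0.0601
grasp_force: 25.0
time_s: 5.53
tool_pos: [0.693, -0.0082, 0.0404]
tool_rot: [179.9, 0.1, -7.3]
force: [-7.6, -1.2, 14.7]
grip_width: 0.0601
grasp_force: 25.0
```

```bash
python3 steer.py '[0,0,-0.4,0,0.05,0.2,0,-0.4,0,0.05,0.2,0,-0.4,0,0.05,0.2,0,-0.4,0,0.05]'
python3 steer.py '[0,0,0.2,0,0.05,0,0,0.3,0,0.05,0,0,0.3,0,0.05]'
python3 steer.py '[0,0,0,0,0.08,0,0,0,0,0.08,0,0,0,0,0.08,0,0,0,0,0.08,0,0,-4,0,0.08,0,0,-8,0,0.08,-2,0,-12,0,0.08,-4,0,-16,0,0.08]'
python3 steer.py '[-4,0,-3,0,0.08,-4,0,-5,0,0.08,-4,0,-5,0,0.08,-4,0,-5,0,0.08]'
python3 - <<'E'
from h import *
snap('wrist','w3.png');snap('top','top3.png')
o=env.get_obs();print(o['tool_pos'],o['tool_rot'])
for f,b,s in(('w3.png',(200,0,360,110),5),):
    c=cv2.imread('pics/'+f); cv2.imwrite('pics/c4.png',cv2.resize(c[0:230,150:400],None,fx=2.6,fy=2.6,interpolation=cv2.INTER_CUBIC))
E
```

```text
time_s: 5.87
tool_pos: [0.6953, -0.0082, 0.0406]
tool_rot: [180.0, 0.1, -7.3]
force: [0.1, 0.0, -2.4]
grip_width: 0.0596
grasp_force: 25.0
time_s: 6.12
tool_pos: [0.6954, -0.0083, 0.0404]
tool_rot: [180.0, 0.0, -7.3]
force: [-5.6, 0.2, 10.0]
grip_width: 0.0596
grasp_force: 25.0
time_s: 6.78
tool_pos: [0.6585, -0.0036, 0.194]
tool_rot: [-180.0, 0.0, -7.4]
force: [0.4, 0.2, 0.4]
grip_width: 0.0795
grasp_force: 0.0
time_s: 7.12
tool_pos: [0.6195, 0.0018, 0.2453]
tool_rot: [180.0, -0.3, -7.3]
force: [0.1, -0.3, -1.4]
grip_width: 0.0797
grasp_force: 0.0
[0.61874445 0.00134204 0.24215025] [ 1.79981932e+02  5.35382609e-02 -7.35579099e+00]
```

View pics/c4.png

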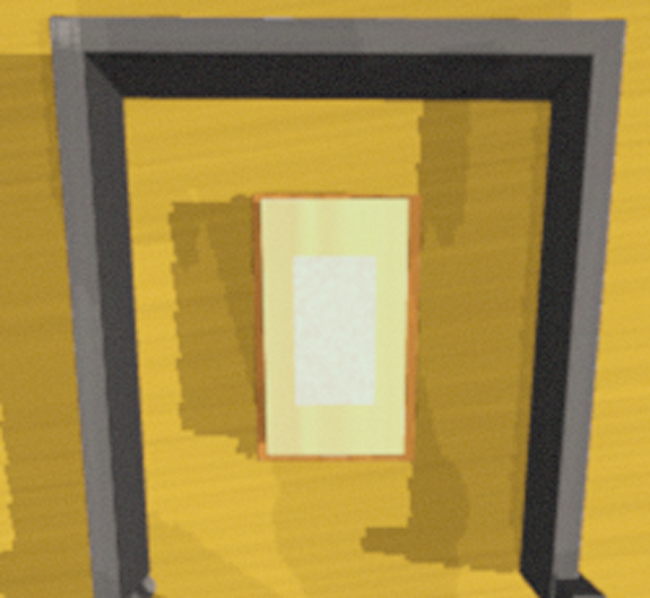

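```bash
python3 - <<'E'
from h import *
f='w3.png'
u=lambda l:un(l,150,0,2.6)
p,e=fit(f,case_loc(.048),u([(261,199),(410,199),(406,454),(264,456)]),[.69,0,-7]);print('case',p.round(4),e.round(1).tolist())
p,e=fit(f,[(.06,.038,.012),(.06,-.038,.012),(-.06,-.038,.012),(-.06,.038,.012)],u([(252,195),(420,197),(412,459),(259,460)]),[.69,0,-7]);print('board',p.round(4),e.round(1).tolist())
p,e=fit(f,[(.1,.095,.06),(.1,-.095,.06),(.112,.107,.06),(.112,-.107,.06)],u([(86,53),(593,56),(52,17),(626,20)]),[.69,0,-7]);print('wall',p.round(4),e.round(1).tolist())
need(.6348,-.2804,.2,-6.6)
E
```

```text
case [ 0.6925 -0.0082 -7.3001] [[-0.0, -0.2], [-0.1, -0.2], [-0.8, 0.6], [1.0, -0.1]]
board [ 0.6923 -0.0085 -7.4473] [[-0.5, -0.5], [0.6, -1.1], [0.7, 1.3], [-0.8, 0.8]]
wall [ 0.692  -0.0091 -7.6051] [[-0.5, 0.2], [0.3, 0.1], [-0.9, -0.1], [1.2, -0.0]]
need [0.052  0.2774 0.0422] turn -0.76 n>= 6.8
```

To row units: 0.2 m is 20, 0.003 m is 0.3, -0.8 degrees is -0.4.

```bash
python3 steer.py '[0.3,4,0.5,-0.4,0.08,0.6,8,1,-0.4,0.08,0.9,12,1.5,-0.4,0.08,1.2,16,2,-0.4,0.08,1.6,20,2.5,-0.4,0.08,2,24,3,-0.4,0.08,2.2,27,4,-0.4,0.08,2.2,27.7,4.2,-0.4,0.08]'
python3 steer.py '[0,0,0,0,0.08,0,0,0,0,0.08]'
cat >> h.py <<'E'
def auto(f,z=.036,lo=(15,70,140)):
    """lids: pale regions -> quads fitted, printing pose"""
    im=cv2.imread('pics/'+f); h=cv2.cvtColor(im,cv2.COLOR_BGR2HSV)
    m=((h[...,1]<135)&(h[...,2]>150)).astype(np.uint8)
    m[250:]=0
    m=cv2.morphologyEx(m,cv2.MORPH_CLOSE,np.ones((5,5)))
    for c in cv2.findContours(m,0,1)[0]:
        if cv2.contourArea(c)<1500: continue
        W=np.array([pt(f,*q,z)[:2] for q in c[:,0]])*1000
        (x,y),(w,hh),a=cv2.minAreaRect(W.astype(np.float32))
        if w<hh: w,hh,a=hh,w,a+90
        print('lid',round(x/1e3,4),round(y/1e3,4),'size',round(w),round(hh),'yaw',round((a+90)%180-90,1))
E
python3 -c "
from h import *
auto('w3.png',.048);auto('w1.png')
snap('wrist','w4.png');auto('w4.png');print(env.get_obs()['tool_pos'])"
```

```text
time_s: 7.88
tool_pos: [0.6017, -0.2844, 0.1964]
tool_rot: [179.8, 0.4, -7.1]
force: [-1.1, -0.6, -0.3]
grip_width: 0.0798
grasp_force: 0.0
time_s: 8.05
tool_pos: [0.605, -0.2751, 0.199]
tool_rot: [-179.9, 0.2, -6.6]
force: [-0.3, -0.0, 0.7]
grip_width: 0.08
grasp_force: 0.0
lid 0.6362 -0.2666 size 100 67 yaw -7.3
lid 0.6926 -0.0078 size 104 61 yaw -7.2
lid 0.5224 -0.4086 size 104 60 yaw -6.8
lid 0.6326 -0.2856 size 104 71 yaw -7.2
lid 0.6832 -0.402 size 106 71 yaw 69.5
lid 0.6335 -0.2804 size 104 61 yaw -7.3
lid 0.6846 -0.0333 size 114 57 yaw -20.1
lid 0.6849 -0.4519 size 191 93 yaw -61.0
[ 0.6058784  -0.27366337  0.19994642]
```

```bash
python3 -c "
from h import *
need(.636,-.2805,.032,-7.3)"
```

```text
need [0.0309 0.0038 0.1679] turn 0.88 n>= 4.1
```

```bash
python3 steer.py '[2,0.4,2,0.4,0.075,3,0.4,5,0.4,0.075,3.1,0.4,9,0.4,0.075,3.1,0.4,12,0.4,0.075,3.1,0.4,15,0.4,0.075,3.1,0.4,16.5,0.4,0.075,3.1,0.4,16.8,0.4,0.075,3.1,0.4,16.8,0.4,0.075]' 25
python3 steer.py '[0,0,0,0,0.05,0,0,0,0,0.05,0,0,0,0,0.05,0,0,0,0,0.05,0,0,0,0,0.05]'
python3 steer.py '[0,0,-2,0,0.05,0,0,-6,0,0.05,0,0,-10,0,0.05,0,0,-12,0,0.05,0,0,-12,0,0.05,0,0,-12,0,0.05]'
python3 -c "
from h import *
need(.6952,-.0083,.15,-7.4)"
```

```text
time_s: 8.77
tool_pos: [0.6361, -0.2817, 0.0328]
tool_rot: [-179.9, 0.0, -7.2]
force: [0.3, 0.5, 1.3]
grip_width: 0.075
grasp_force: 0.0
time_s: 9.18
tool_pos: [0.6373, -0.2834, 0.0355]
tool_rot: [180.0, -0.2, -7.3]
force: [0.7, 1.9, 6.4]
grip_width: 0.0597
grasp_force: 25.0
time_s: 9.68
tool_pos: [0.6361, -0.2841, 0.1546]
tool_rot: [179.9, -0.2, -7.4]
force: [-0.5, 0.7, -2.8]
grip_width: 0.0595
grasp_force: 25.0
need [ 0.0232 -0.2811  0.0043] turn 0.04 n>= 6.8
```

To row units: -0.281 m is -28.1, -0.265 m is -26.5.

```bash
python3 steer.py '[0.3,-3.5,0,0,0.05,0.6,-7.5,0,0,0.05,1,-11.5,0,0,0.05,1.3,-15.5,0,0,0.05,1.6,-19.5,0,0,0.05,2,-23.5,0,0,0.05,2.3,-26.5,0,0,0.05,2.3,-28.1,0,0,0.05]'
python3 steer.py '[0,0,0,0,0.05,0,0,0,0,0.05,0,0,0,0,0.05,0,0,0,0,0.05]'
python3 -c "
from h import *
need(.6952,-.0083,.085,-7.4)"
```

```text
time_s: 10.35
tool_pos: [0.6931, -0.0007, 0.1499]
tool_rot: [-179.8, 0.3, -7.0]
force: [0.1, 1.0, -2.4]
grip_width: 0.0599
grasp_force: 25.0
time_s: 10.68
tool_pos: [0.6938, -0.0111, 0.152]
tool_rot: [179.9, 0.1, -7.6]
force: [0.3, -0.5, -2.1]
grip_width: 0.0599
grasp_force: 25.0
need [ 0.0011 -0.0031  0.067 ] turn -0.15 n>= 1.6
```

To row units: 0.055 m is 5.5, 0.04 m is 4.

```bash
python3 steer.py '[0,0,2,0,0.05,0,0,4,0,0.05,0,0,5.5,0,0.05,0,0,5.5,0,0.05,0,0,5.5,0,0.05,0,0,5.5,0,0.05]'
python3 -c "
from h import *
need(.6952,-.0083,.085,-7.4)"
```

```text
time_s: 11.18
tool_pos: [0.695, -0.0089, 0.0991]
tool_rot: [180.0, -0.1, -7.4]
force: [0.5, -0.1, -1.4]
grip_width: 0.0601
grasp_force: 25.0
need [ 0.0001 -0.0006  0.0141] turn -0.03 n>= 0.3
```

Descend to contact, release, retreat up and out over to case E.

To row units: 0.016 m is 1.6, 0.013 m is 1.3.

```bash
python3 steer.py '[0,0,0.8,0,0.05,0,0,1.3,0,0.05,0,0,1.6,0,0.05,0,0,1.6,0,0.05,0,0,1.6,0,0.05]'
python3 -c "
from h import *
need(.6952,-.0083,.085,-7.4)"
```

```text
time_s: 11.6
tool_pos: [0.6946, -0.0078, 0.0833]
tool_rot: [180.0, -0.0, -7.3]
force: [-2.7, -1.0, 5.3]
grip_width: 0.0597
grasp_force: 25.0
need [ 0.0007  0.0004 -0.0017] turn 0.06 n>= 0.0
```

To row units: -0.16 m is -16, -0.13 m is -13.

```bash
python3 steer.py '[0,0,0,0,0.08,0,0,0,0,0.08,0,0,0,0,0.08,0,0,-2,0,0.08,0,0,-6,0,0.08,0,0,-10,0,0.08,-3,0,-13,0,0.08,-6,0,-16,0,0.08]'
python3 steer.py '[-1,0,0,0,0.08,-2,0,0,0,0.08,-2,0,0,0,0.08,-2,0,0,0,0.08]'
python3 -c "
from h import *
snap('wrist','w5.png');auto('w5.png',.084);print(env.get_obs()['tool_pos'])
need(.395,-.28,.2,15.3)"
```

```text
time_s: 12.27
tool_pos: [0.6363, -0.0001, 0.2421]
tool_rot: [-180.0, -0.1, -7.4]
force: [-0.8, -0.4, 0.8]
grip_width: 0.0797
grasp_force: 0.0
time_s: 12.6
tool_pos: [0.6161, 0.0024, 0.241]
tool_rot: [180.0, -0.0, -7.3]
force: [0.6, -0.2, -0.2]
grip_width: 0.08
grasp_force: 0.0
lid 0.6898 -0.0073 size 103 61 yaw -7.4
[0.61635768 0.00224376 0.24053047]
need [-0.1835  0.3082  0.0406] turn -22.65 n>= 8.7
```

```bash
python3 - <<'E'
from h import *
snap('top','top5.png');snap('scene','scene5.png')
c=cv2.imread('pics/scene5.png');d=cv2.imread('pics/top5.png')
cv2.imwrite('pics/c5.png',np.hstack([cv2.resize(c[190:310,190:310],None,fx=3.9,fy=4,interpolation=2),cv2.resize(d[90:210,240:320],None,fx=4,fy=4,interpolation=2)]))
E
```

```text
(no output)
```

View pics/c5.png

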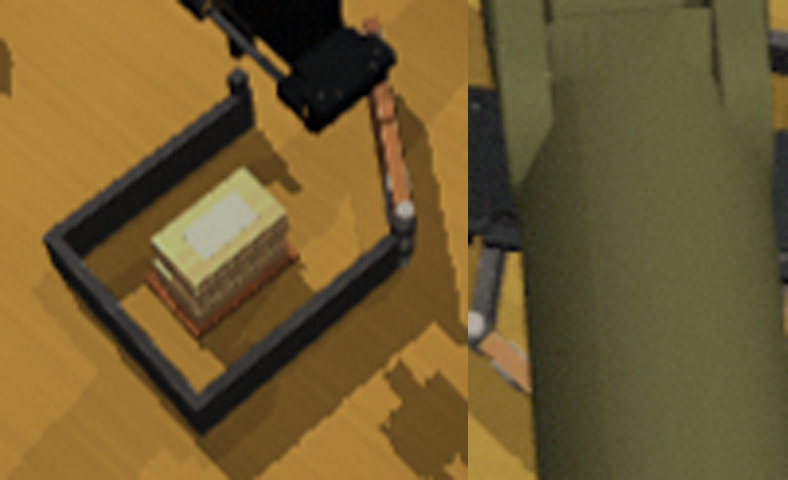

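```bash
python3 steer.py '[-2,3.5,0.5,-3,0.08,-4,7,1,-6,0.08,-6,10.5,1.5,-9,0.08,-8,14,2,-11.3,0.08,-10,17.5,2.5,-11.3,0.08,-12.5,21,3,-11.3,0.08,-14.5,24.5,3.5,-11.3,0.08,-16.5,28,4,-11.3,0.08]'
python3 steer.py '[-3.1,1.8,0,0,0.08,-3.1,1.8,0,0,0.08,-3.1,1.8,0,0,0.08]'
python3 -c "
from h import *
snap('wrist','w6.png');auto('w6.png');o=env.get_obs();print(o['tool_pos'],o['tool_rot'])"
```

```text
time_s: 13.42
tool_pos: [0.4155, -0.2558, 0.2004]
tool_rot: [-180.0, 0.0, 15.3]
force: [0.1, 0.0, -0.0]
grip_width: 0.0802
grasp_force: 0.0
time_s: 13.67
tool_pos: [0.3903, -0.2818, 0.2005]
tool_rot: [-180.0, 0.0, 15.0]
force: [0.7, 0.9, 0.4]
grip_width: 0.0804
grasp_force: 0.0
lid 0.4253 -0.2745 size 104 60 yaw 15.6
[ 0.39174876 -0.2800649   0.20068597] [-1.79963581e+02 -1.91511969e-02  1.51696475e+01]
```

```bash
python3 -c "
from h import *
need(.4282,-.2737,.028,15.5)"
```

```text
need [0.0368 0.0035 0.1727] turn -0.33 n>= 4.2
```

```bash
python3 steer.py '[2,0.3,2,-0.2,0.08,3.6,0.3,5,-0.2,0.08,3.7,0.3,9,-0.2,0.08,3.7,0.3,12,-0.2,0.08,3.7,0.3,15,-0.2,0.08,3.7,0.3,16.8,-0.2,0.08,3.7,0.3,17.2,-0.2,0.08,3.7,0.3,17.2,-0.2,0.08]' 25
python3 steer.py '[0,0,0,0,0.05,0,0,0,0,0.05,0,0,0,0,0.05,0,0,0,0,0.05,0,0,0,0,0.05]'
python3 steer.py '[0,0,-2,0,0.05,0,0,-6,0,0.05,0,0,-10,0,0.05,0,0,-14,0,0.05,0,0,-16,0,0.05,0,0,-16,0,0.05,0,0,-16,0,0.05]'
python3 -c "
from h import *
need(.6965,-.0085,.185,-7.4)"
```

```text
time_s: 14.38
tool_pos: [0.4283, -0.2709, 0.0275]
tool_rot: [-179.8, 0.1, 15.8]
force: [-0.0, 0.6, 1.1]
grip_width: 0.08
grasp_force: 0.0
time_s: 14.8
tool_pos: [0.4289, -0.2735, 0.0303]
tool_rot: [179.9, -0.1, 15.7]
force: [-0.0, 0.6, 4.3]
grip_width: 0.06
grasp_force: 25.0
time_s: 15.38
tool_pos: [0.4283, -0.2732, 0.19]
tool_rot: [179.9, -0.1, 15.6]
force: [-0.3, 0.3, -3.0]
grip_width: 0.0597
grasp_force: 25.0
need [ 0.3296 -0.1825  0.0051] turn 23.05 n>= 9.0
```

To row units: 0.03 m is 3, 0.263 m is 26.3, 23 degrees is 11.5.

```bash
python3 steer.py '[3,-1.7,0,1.5,0.05,6.3,-3.5,0,4,0.05,9.6,-5.3,0,7,0.05,13,-7.1,0,10,0.05,16.3,-9,0,11.5,0.05,19.6,-10.8,0,11.5,0.05,23,-12.7,0,11.5,0.05,26.3,-14.5,0,11.5,0.05]'
python3 -c "
from h import *
need(.6965,-.0085,.185,-7.4)"
```

```text
time_s: 16.05
tool_pos: [0.6416, -0.0606, 0.1856]
tool_rot: [-180.0, 0.3, -7.3]
force: [0.0, -0.1, -1.5]
grip_width: 0.0596
grasp_force: 25.0
need [ 0.0478 -0.0586  0.0004] turn 0.07 n>= 1.8
```

```bash
python3 steer.py '[2,-3,0,0,0.05,4,-5,1,0,0.05,4.7,-5.95,3,0,0.05,4.7,-5.95,4.5,0,0.05,4.7,-5.95,5.5,0,0.05,4.7,-5.95,5.5,0,0.05,4.7,-5.95,5.5,0,0.05,4.7,-5.95,5.5,0,0.05]'
python3 -c "
from h import *
need(.6965,-.0085,.114,-7.4)"
```

```text
time_s: 16.72
tool_pos: [0.6963, -0.0103, 0.1343]
tool_rot: [180.0, -0.0, -7.4]
force: [0.3, -0.1, -1.8]
grip_width: 0.0598
grasp_force: 25.0
need [-0.0001 -0.0018  0.0203] turn -0.01 n>= 0.5
```

To row units: 0.02 m is 2, 0.018 m is 1.8.

```bash
python3 steer.py '[0,-0.1,0.8,0,0.05,0,-0.1,1.4,0,0.05,0,-0.1,1.8,0,0.05,0,-0.1,2,0,0.05,0,-0.1,2,0,0.05,0,-0.1,2,0,0.05]'
python3 -c "
from h import *
need(.6965,-.0085,.114,-7.4)"
```

```text
time_s: 17.22
tool_pos: [0.6964, -0.0084, 0.1143]
tool_rot: [180.0, -0.0, -7.3]
force: [-2.0, 0.1, -0.2]
grip_width: 0.0598
grasp_force: 25.0
need [0.0001 0.0001 0.0003] turn 0.06 n>= 0.0
```

To row units: 0.002 m is 0.2.

```bash
python3 steer.py '[0,0,0.2,0,0.05,0,0,0.2,0,0.05]'
python3 steer.py '[0,0,0,0,0.08,0,0,0,0,0.08,0,0,0,0,0.08,0,0,-2,0,0.08,0,0,-5,0,0.08,0,0,-8,0,0.08,-3,0,-10,0,0.08,-6,0,-12,0,0.08]'
python3 steer.py '[-2,0,-1,0,0.08,-3,0,-1,0,0.08,-3,0,-1,0,0.08,-3,0,-1,0,0.08]'
python3 -c "
from h import *
snap('wrist','w7.png');auto('w7.png',.12);print(env.get_obs()['tool_pos'])
need(.397,.264,.2,10.7)"
```

```text
time_s: 17.38
tool_pos: [0.6965, -0.0084, 0.1143]
tool_rot: [180.0, -0.0, -7.3]
force: [-4.3, -0.6, 8.8]
grip_width: 0.0595
grasp_force: 25.0
time_s: 18.05
tool_pos: [0.6374, -0.0007, 0.2326]
tool_rot: [-180.0, -0.1, -7.4]
force: [-0.4, 0.1, 0.5]
grip_width: 0.0799
grasp_force: 0.0
time_s: 18.38
tool_pos: [0.6073, 0.0031, 0.2421]
tool_rot: [180.0, -0.1, -7.3]
force: [0.6, -0.6, -0.3]
grip_width: 0.0801
grasp_force: 0.0
lid 0.6923 -0.0079 size 104 60 yaw -7.4
[0.60754028 0.00285571 0.24147565]
need [-0.2423 -0.232   0.0414] turn -18.06 n>= 8.1
```

The rows are not in the units I measure in: shifts go in cm and turns go in units of 2 degrees. I convert before sending: -0.217 m is -21.7, -0.208 m is -20.8, -18 degrees is -9.

```bash
python3 steer.py '[-2.7,-2.6,0.5,-2.5,0.08,-5.4,-5.2,1,-5,0.08,-8.1,-7.8,1.5,-7.5,0.08,-10.8,-10.4,2,-9,0.08,-13.5,-13,2.5,-9,0.08,-16.2,-15.5,3,-9,0.08,-19,-18.2,3.5,-9,0.08,-21.7,-20.8,4.1,-9,0.08]'
python3 steer.py '[-1.6,-3.1,0,0,0.08,-1.6,-3.1,0,0,0.08,-1.6,-3.1,0,0,0.08]'
python3 -c "
from h import *
snap('wrist','w8.png');auto('w8.png');o=env.get_obs();print(o['tool_pos'],o['tool_rot'])"
```

```text
time_s: 19.1
tool_pos: [0.4179, 0.2387, 0.2002]
tool_rot: [-180.0, 0.0, 10.6]
force: [0.9, -0.2, 1.0]
grip_width: 0.0798
grasp_force: 0.0
time_s: 19.35
tool_pos: [0.3963, 0.2667, 0.2005]
tool_rot: [-180.0, 0.0, 10.9]
force: [0.6, -0.8, 1.0]
grip_width: 0.0804
grasp_force: 0.0
lid 0.3932 0.4906 size 65 49 yaw 13.8
lid 0.4288 0.2744 size 104 60 yaw 10.6
lid 0.5182 0.3945 size 86 66 yaw 18.8
[0.39751054 0.26503314 0.20051525] [1.79995686e+02 2.88473838e-02 1.07413671e+01]
```

```bash
python3 -c "
from h import *
need(.4317,.275,.028,10.7)"
```

```text
need [ 0.0355 -0.0034  0.1725] turn 0.04 n>= 4.2
```

To row units: 0.172 m is 17.2, 0.168 m is 16.8.

```bash
python3 steer.py '[2,-0.3,2,0,0.08,3.5,-0.3,5,0,0.08,3.55,-0.3,9,0,0.08,3.55,-0.3,12,0,0.08,3.55,-0.3,15,0,0.08,3.55,-0.3,16.8,0,0.08,3.55,-0.3,17.2,0,0.08,3.55,-0.3,17.2,0,0.08]' 25
python3 steer.py '[0,0,0,0,0.05,0,0,0,0,0.05,0,0,0,0,0.05,0,0,0,0,0.05,0,0,0,0,0.05]'
python3 steer.py '[0,0,-2,0,0.05,0,0,-6,0,0.05,0,0,-10,0,0.05,0,0,-14,0,0.05,0,0,-18,0,0.05,0,0,-19,0,0.05,0,0,-19,0,0.05]'
python3 -c "
from h import *
need(.6965,-.0085,.22,-7.4)"
```

```text
time_s: 20.07
tool_pos: [0.4315, 0.2724, 0.0272]
tool_rot: [179.9, 0.2, 10.5]
force: [0.1, -0.2, 0.9]
grip_width: 0.0797
grasp_force: 0.0
time_s: 20.48
tool_pos: [0.4324, 0.2746, 0.0302]
tool_rot: [-180.0, -0.1, 10.7]
force: [-0.0, -0.2, 4.8]
grip_width: 0.0595
grasp_force: 25.0
time_s: 21.07
tool_pos: [0.4331, 0.2755, 0.2228]
tool_rot: [-179.9, -0.4, 10.7]
force: [-0.4, -0.4, -2.1]
grip_width: 0.0598
grasp_force: 25.0
need [0.2062 0.3279 0.004 ] turn 18.06 n>= 9.3
```

To row units: 0.12 m is 12, 0.256 m is 25.6, 18 degrees is 9.

```bash
python3 steer.py '[1.8,2.9,0,1.5,0.05,3.9,6.2,0,4,0.05,6,9.5,0,6.5,0.05,8,12.8,0,9,0.05,10,16,0,9,0.05,12,19.2,0,9,0.05,14,22.4,0,9,0.05,16,25.6,0,9,0.05]'
python3 steer.py '[0,0,0,0,0.05,0,0,0,0,0.05,0,0,0,0,0.05]'
python3 -c "
from h import *
need(.697,-.0085,.17,-7.4)"
```

```text
time_s: 21.73
tool_pos: [0.6356, 0.0505, 0.2156]
tool_rot: [179.9, 0.3, -7.3]
force: [0.2, 0.3, -1.5]
grip_width: 0.0597
grasp_force: 25.0
time_s: 21.98
tool_pos: [0.6346, 0.0527, 0.2161]
tool_rot: [-180.0, 0.3, -7.3]
force: [-0.9, 0.1, -1.0]
grip_width: 0.0601
grasp_force: 25.0
need [0.07   0.0527 0.0457] turn 0.07 n>= 2.4
```

```bash
python3 steer.py '[3,2.2,0,0,0.05,5.5,4.2,0,0,0.05,7,5.3,1,0,0.05,7,5.3,2.5,0,0.05,7,5.3,4,0,0.05,7,5.3,4.5,0,0.05,7,5.3,4.5,0,0.05,7,5.3,4.5,0,0.05]'
python3 -c "
from h import *
need(.697,-.0085,.15,-7.4)"
```

```text
time_s: 22.65
tool_pos: [0.6981, -0.0076, 0.1739]
tool_rot: [-180.0, 0.0, -7.2]
force: [0.1, 0.1, -1.1]
grip_width: 0.0599
grasp_force: 25.0
need [-0.0009  0.001   0.0239] turn 0.19 n>= 0.6
```

To row units: 0.024 m is 2.4, 0.022 m is 2.2, 0.1 degrees is 0.05.

```bash
python3 steer.py '[-0.1,0.1,0.8,0.05,0.05,-0.1,0.1,1.4,0.05,0.05,-0.1,0.1,1.9,0.05,0.05,-0.1,0.1,2.2,0.05,0.05,-0.1,0.1,2.4,0.05,0.05,-0.1,0.1,2.4,0.05,0.05,-0.1,0.1,2.4,0.05,0.05]'
python3 -c "
from h import *
need(.697,-.0085,.15,-7.4)"
```

```text
time_s: 23.23
tool_pos: [0.6977, -0.0101, 0.1502]
tool_rot: [180.0, -0.0, -7.4]
force: [-0.6, -1.0, 1.0]
grip_width: 0.0601
grasp_force: 25.0
need [-0.0009 -0.0015  0.0002] turn -0.04 n>= 0.0
```

```bash
python3 steer.py '[-0.1,-0.15,-0.3,0,0.05,-0.1,-0.15,-0.3,0,0.05,-0.1,-0.15,0.1,0,0.05,-0.1,-0.15,0.2,0,0.05,-0.1,-0.15,0.2,0,0.05]'
python3 steer.py '[0,0,0,0,0.08,0,0,0,0,0.08,0,0,0,0,0.08,0,0,-2,0,0.08,0,0,-5,0,0.08,-2,0,-8,0,0.08,-5,0,-9,0,0.08,-8,0,-10,0,0.08]'
python3 steer.py '[-2,0,0,0,0.08,-3,0,0,0,0.08,-3,0,0,0,0.08,-3,0,0,0,0.08]'
python3 -c "
from h import *
snap('wrist','w9.png');auto('w9.png',.156);print(env.get_obs()['tool_pos'])
need(.4975,.391,.2,18.3)"
```

```text
time_s: 23.65
tool_pos: [0.6976, -0.0081, 0.1499]
tool_rot: [-180.0, -0.1, -7.4]
force: [-1.5, -0.1, 6.2]
grip_width: 0.0599
grasp_force: 25.0
time_s: 24.32
tool_pos: [0.6175, 0.0021, 0.2492]
tool_rot: [-180.0, -0.1, -7.5]
force: [0.7, -0.5, 0.8]
grip_width: 0.0797
grasp_force: 0.0
time_s: 24.65
tool_pos: [0.5879, 0.0054, 0.2477]
tool_rot: [180.0, -0.0, -7.5]
force: [0.3, -0.0, -0.8]
grip_width: 0.0804
grasp_force: 0.0
lid 0.6924 -0.0075 size 101 60 yaw -7.4
[0.58828716 0.00527019 0.24743612]
need [-0.1402 -0.3707  0.0473] turn -25.77 n>= 9.6
```

To row units: -0.3 m is -30, -0.262 m is -26.2, -25.7 degrees is -12.85.

```bash
python3 steer.py '[-1.4,-3.7,0.5,-2.5,0.08,-2.8,-7.4,1,-5.5,0.08,-4.2,-11.1,1.5,-8.5,0.08,-5.6,-14.8,2,-11.5,0.08,-7,-18.6,2.5,-12.85,0.08,-8.4,-22.4,3,-12.85,0.08,-9.8,-26.2,3.5,-12.85,0.08,-11.2,-30,4.7,-12.85,0.08]'
python3 steer.py '[0,0,0,0,0.08,0,0,0,0,0.08]'
python3 -c "
from h import *
need(.4975,.391,.2,18.3)"
```

```text
time_s: 25.37
tool_pos: [0.5166, 0.3197, 0.2013]
tool_rot: [-179.9, -0.1, 18.2]
force: [1.3, 0.4, 0.2]
grip_width: 0.0799
grasp_force: 0.0
time_s: 25.53
tool_pos: [0.5141, 0.3206, 0.1993]
tool_rot: [-179.9, 0.2, 18.6]
force: [0.1, -2.0, -0.6]
grip_width: 0.0799
grasp_force: 0.0
need [ 0.0067 -0.0721 -0.0006] turn 0.3 n>= 1.7
```

```bash
python3 steer.py '[0.3,-3.6,0,0.05,0.08,0.7,-7.2,0,0.05,0.08,0.7,-7.2,0,0.05,0.08,0.7,-7.2,0,0.05,0.08,0.7,-7.2,0,0.05,0.08]'
python3 -c "
from h import *
snap('wrist','w10.png');auto('w10.png');o=env.get_obs();print(o['tool_pos'],o['tool_rot'])
need(.5307,.4025,.028,18.3)"
```

```text
time_s: 25.95
tool_pos: [0.5013, 0.3861, 0.2004]
tool_rot: [179.9, 0.0, 18.0]
force: [-0.5, -0.6, 0.4]
grip_width: 0.0799
grasp_force: 0.0
lid 0.4335 0.5091 size 59 41 yaw 15.1
lid 0.5298 0.4016 size 104 60 yaw 18.8
lid 0.6645 0.428 size 73 28 yaw -71.9
[0.50157676 0.38543387 0.20054523] [1.79908236e+02 1.92477222e-02 1.79647043e+01]
need [ 0.033  -0.0075  0.1725] turn -0.34 n>= 4.2
```

To row units: -0.007 m is -0.7, 0.172 m is 17.2, -0.8 degrees is -0.4.

```bash
python3 steer.py '[2,-0.4,2,-0.4,0.08,3.5,-0.7,5,-0.4,0.08,3.55,-0.7,9,-0.4,0.08,3.55,-0.7,12,-0.4,0.08,3.55,-0.7,15,-0.4,0.08,3.55,-0.7,16.8,-0.4,0.08,3.55,-0.7,17.2,-0.4,0.08,3.55,-0.7,17.2,-0.4,0.08]' 25
python3 steer.py '[0,0,0,0,0.05,0,0,0,0,0.05,0,0,0,0,0.05,0,0,0,0,0.05,0,0,0,0,0.05]'
python3 steer.py '[0,0,-2,0,0.05,0,0,-6,0,0.05,0,0,-10,0,0.05,0,0,-14,0,0.05,0,0,-18,0,0.05,0,0,-22,0,0.05,0,0,-22.5,0,0.05,0,0,-22.5,0,0.05]'
python3 -c "
from h import *
need(.697,-.0085,.25,-7.4)"
```

```text
time_s: 26.67
tool_pos: [0.5318, 0.4027, 0.0274]
tool_rot: [179.9, 0.2, 18.8]
force: [-0.7, -0.0, -0.2]
grip_width: 0.08
grasp_force: 0.0
time_s: 27.08
tool_pos: [0.5324, 0.4054, 0.0307]
tool_rot: [180.0, -0.1, 18.9]
force: [-0.5, -1.9, 5.0]
grip_width: 0.0598
grasp_force: 25.0
time_s: 27.75
tool_pos: [0.5319, 0.4072, 0.258]
tool_rot: [-179.9, -0.4, 19.0]
force: [0.1, 0.3, -2.4]
grip_width: 0.0599
grasp_force: 25.0
need [0.0208 0.4468 0.0071] turn 26.39 n>= 10.7
```

To row units: 0.225 m is 22.5, 0.305 m is 30.5, 26.3 degrees is 13.15.

```bash
python3 steer.py '[0.1,3,0,2,0.05,0.3,6.5,0,5,0.05,0.5,10.5,0,8,0.05,0.7,14.5,0,11,0.05,0.9,18.5,0,13.15,0.05,1.1,22.5,0,13.15,0.05,1.3,26.5,0,13.15,0.05,1.5,30.5,0,13.15,0.05]'
python3 steer.py '[0,0,0,0,0.05,0,0,0,0,0.05,0,0,0,0,0.05]'
python3 -c "
from h import *
need(.697,-.0085,.21,-7.4)"
```

```text
time_s: 28.42
tool_pos: [0.6436, 0.1197, 0.251]
tool_rot: [179.9, 0.2, -7.3]
force: [1.1, -0.6, -2.7]
grip_width: 0.0599
grasp_force: 25.0
time_s: 28.67
tool_pos: [0.6433, 0.122, 0.2515]
tool_rot: [180.0, 0.2, -7.4]
force: [-0.4, 1.0, -2.0]
grip_width: 0.0598
grasp_force: 25.0
need [0.0701 0.1225 0.0412] turn 0.04 n>= 3.5
```

```bash
python3 steer.py '[2,3.4,0,0,0.05,4,6.8,0,0,0.05,6,10,0,0,0.05,7,12,1,0,0.05,7,12.25,3,0,0.05,7,12.25,4,0,0.05,7,12.25,4,0,0.05,7,12.25,4,0,0.05]'
python3 steer.py '[0,0,0,0,0.05,0,0,0,0,0.05]'
python3 -c "
from h import *
need(.697,-.0085,.1865,-7.4)"
```

```text
time_s: 29.33
tool_pos: [0.6972, -0.005, 0.2129]
tool_rot: [-179.9, 0.2, -7.1]
force: [-0.1, 0.1, -2.4]
grip_width: 0.0595
grasp_force: 25.0
time_s: 29.5
tool_pos: [0.6987, -0.0064, 0.2156]
tool_rot: [-180.0, -0.1, -7.2]
force: [-0.3, 0.3, -2.5]
grip_width: 0.06
grasp_force: 25.0
need [-0.0014  0.0024  0.0291] turn 0.22 n>= 0.7
```

```bash
python3 steer.py '[-0.1,0.2,0.8,0.05,0.05,-0.1,0.2,1.6,0.05,0.05,-0.1,0.2,2.1,0.05,0.05,-0.1,0.2,2.5,0.05,0.05,-0.1,0.2,2.7,0.05,0.05,-0.1,0.2,2.7,0.05,0.05,-0.1,0.2,2.7,0.05,0.05]'
python3 -c "
from h import *
need(.697,-.0085,.1865,-7.4)"
```

```text
time_s: 30.08
tool_pos: [0.6971, -0.0104, 0.187]
tool_rot: [-180.0, -0.0, -7.4]
force: [0.2, -0.4, -1.8]
grip_width: 0.0598
grasp_force: 25.0
need [-0.0004 -0.0019  0.0005] turn -0.04 n>= 0.0
```

```bash
python3 steer.py '[0,-0.2,0.1,0,0.05,0,-0.2,0.2,0,0.05,0,-0.2,0.3,0,0.05,0,-0.2,0.3,0,0.05]'
python3 steer.py '[0,0,0,0,0.08,0,0,0,0,0.08,0,0,0,0,0.08,0,0,-2,0,0.08,0,0,-5,0,0.08,-2,0,-7,0,0.08,-5,0,-8,0,0.08,-8,0,-8,0,0.08]'
python3 steer.py '[-3,0,0,0,0,-6,0,0,0,0,-9,0,0,0,0,-12,0,0,0,0,-15,0,0,0,0,-18,2,0,0,0,-20,4,0,0,0,-20,4,0,0,0]'
python3 - <<'E'
from h import *
snap('wrist','w11.png');auto('w11.png',.192);print(env.get_obs()['tool_pos'])
snap('scene','s11.png');snap('top','t11.png')
c=cv2.imread('pics/s11.png');d=cv2.imread('pics/t11.png')
cv2.imwrite('pics/c6.png',np.hstack([cv2.resize(c[150:330,190:360],None,fx=2.5,fy=3,interpolation=2),cv2.resize(d[80:260,160:280+60],None,fx=2,fy=3,interpolation=2)[:, :375]]))
E
```

```text
time_s: 30.42
tool_pos: [0.6979, -0.0089, 0.1867]
tool_rot: [180.0, -0.2, -7.5]
force: [-3.0, -1.1, 7.2]
grip_width: 0.06
grasp_force: 25.0
time_s: 31.08
tool_pos: [0.6188, 0.0027, 0.2667]
tool_rot: [-179.9, -0.3, -7.4]
force: [0.3, -0.5, 1.0]
grip_width: 0.08
grasp_force: 0.0
time_s: 31.75
tool_pos: [0.411, -0.0148, 0.264]
tool_rot: [179.8, 0.0, -7.7]
force: [0.1, -0.7, 0.5]
grip_width: 0.0344
grasp_force: 0.0
[ 0.41309891 -0.01321817  0.26428546]
```

View pics/c6.png

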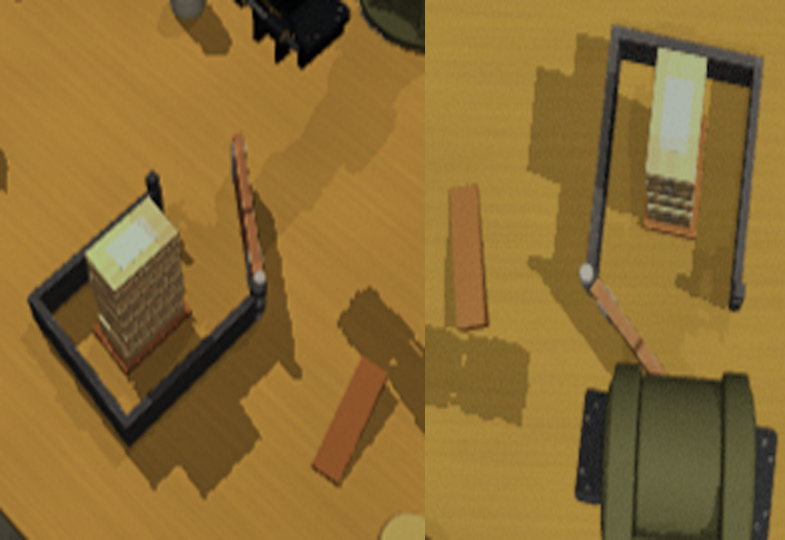

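```bash
python3 -c "
from h import *
def b2w(x,y): return .693+.9917*x+.1288*y, -.0085-.1288*x+.9917*y
need(*b2w(-.258,.005),.047,-7.4)"
```

```text
need [ 0.017  -0.0436  0.2174] turn -0.03 n>= 5.3
```

```bash
python3 steer.py '[0.9,-2.2,0,0,0,1.7,-4.3,2,0,0,1.7,-4.3,6,0,0,1.7,-4.3,10,0,0,1.7,-4.3,14,0,0,1.7,-4.3,18,0,0,1.7,-4.3,21,0,0,1.7,-4.3,21.7,0,0]' 25
python3 steer.py '[0,0,0,0,0,0,0,0,0,0,0,0,0,0,0]'
python3 -c "
from h import *
c=snap('scene','s12.png')
d=cv2.resize(c['color'][130:330,190:390],None,fx=2.9,fy=2.9,interpolation=2);cv2.imwrite('pics/c7.png',d)"
```

```text
time_s: 32.57
tool_pos: [0.4333, 0.0299, 0.0421]
tool_rot: [-180.0, 0.6, -7.3]
force: [-1.1, 0.4, -0.7]
grip_width: 0.0006
grasp_force: 0.0
time_s: 32.82
tool_pos: [0.4391, 0.0291, 0.0491]
tool_rot: [-180.0, -0.2, -7.4]
force: [-0.3, 0.3, 1.2]
grip_width: 0.0003
grasp_force: 0.0
```

View pics/c7.png

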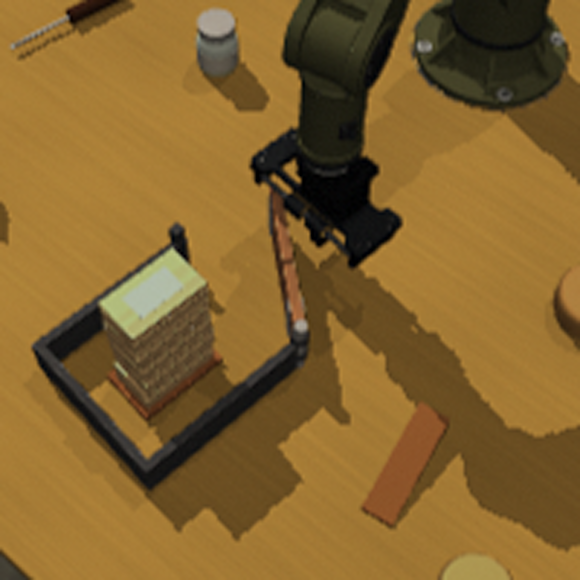

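To row units: 0.09 m is 9, 0.083 m is 8.3.

```bash
python3 steer.py '[1.3,0.6,0,0,0,2.6,1.3,0,0,0,3.9,2,0,0,0,5.2,2.7,0,0,0,6.5,3.4,0,0,0,7.5,4,0,0,0,8.3,4.7,0,0,0,9,5.2,0,0,0]'
python3 steer.py '[0.3,0,0,0,0,0.6,0,0,0,0,0.9,0,0,0,0,0.9,0,0,0,0]'
python3 steer.py '[0.3,0,0,0,0,0.6,0,0,0,0,0.6,0,0,0,0,0.6,0,0,0,0]'
python3 -c "
from h import *
d=env.get_obs()['tool_pos']-[.693,-.0085,0]; print(d[0]*.9917-.1288*d[1],d[0]*.1288+.9917*d[1])"
```

```text
time_s: 33.53
tool_pos: [0.5205, -0.0355, 0.048]
tool_rot: [180.0, -0.1, -7.5]
force: [-0.6, 0.9, -0.9]
grip_width: 0.0006
grasp_force: 0.3
time_s: 33.87
tool_pos: [0.5287, -0.0354, 0.0472]
tool_rot: [-180.0, -0.0, -7.4]
force: [-0.0, 0.5, 0.1]
grip_width: 0.0001
grasp_force: 0.0
time_s: 34.2
tool_pos: [0.5345, -0.0364, 0.0471]
tool_rot: [-180.0, -0.0, -7.4]
force: [-0.7, -0.1, 0.8]
grip_width: 0.0005
grasp_force: 0.0
-0.1535570457196273 -0.04805746972194913
```

```bash
for i in 1 2; do python3 steer.py '[0.2,0,0,0,0,0.4,0,0,0,0,0.4,0,0,0,0,0.4,0,0,0,0]' | sed -n '2p;4p'; done; python3 steer.py '[0.2,0,0,0,0,0.3,0,0,0,0,0.3,0,0,0,0]'| sed -n '2p;4p'
```

```text
tool_pos: [0.5384, -0.037, 0.0471]
force: [-0.1, 0.3, -0.2]
tool_pos: [0.5419, -0.0376, 0.0469]
force: [-1.5, 0.2, 1.6]
tool_pos: [0.5418, -0.0376, 0.0465]
force: [-11.9, 0.2, 7.5]
```

To row units: -0.06 m is -6, -0.05 m is -5.

```bash
python3 steer.py '[-2,0,0,0,0.07,-5,0,0,0,0.07,-6,0,-3,0,0.07,-6,0,-7,0,0.07,-6,0,-11,0,0.07,-6,0,-15,0,0.07,-6,0,-16,0,0.07,-6,0,-16,0,0.07]'
python3 -c "
from h import *
need(.51,.27,.2,8.8)"
```

```text
time_s: 35.78
tool_pos: [0.4887, -0.0302, 0.2115]
tool_rot: [180.0, -0.5, -7.4]
force: [0.9, -0.2, -0.5]
grip_width: 0.0457
grasp_force: 0.0
need [-0.0179 -0.3005  0.0112] turn -16.24 n>= 7.2
```

```bash
python3 steer.py '[-0.2,-4,0,-2.5,0.07,-0.4,-8,0,-5,0.07,-0.6,-12,0.5,-8,0.07,-0.9,-16,0.5,-8.1,0.07,-1.2,-20,0.5,-8.1,0.07,-1.5,-24,1,-8.1,0.07,-1.8,-28,1,-8.1,0.07,-1.8,-30,1,-8.1,0.07]'
python3 steer.py '[0,0,0,0,0.07,0,0,0,0,0.07,0,0,0,0,0.07]'
python3 - <<'E'
from h import *
snap('wrist','w13.png');snap('top','t13.png');o=env.get_obs();print(o['tool_pos'],o['tool_rot'])
c=cv2.imread('pics/w13.png')[0:260,180:440]; d=cv2.imread('pics/t13.png')[80:230,150:330]
cv2.imwrite('pics/c8.png',np.hstack([cv2.resize(c,(520,520)),cv2.resize(d[:, 60:],None,fx=2.3,fy=520/150,interpolation=2)]))
E
```

```text
time_s: 36.45
tool_pos: [0.5043, 0.2755, 0.1952]
tool_rot: [-179.8, 0.1, 9.1]
force: [-0.0, 1.2, 0.9]
grip_width: 0.0705
grasp_force: 0.0
time_s: 36.7
tool_pos: [0.5065, 0.2682, 0.1956]
tool_rot: [179.9, 0.1, 8.7]
force: [0.7, -0.0, 0.0]
grip_width: 0.0697
grasp_force: 0.0
[0.50703618 0.26749932 0.19629766] [1.79921946e+02 5.12100666e-02 8.60790317e+00]
```

View pics/c8.png

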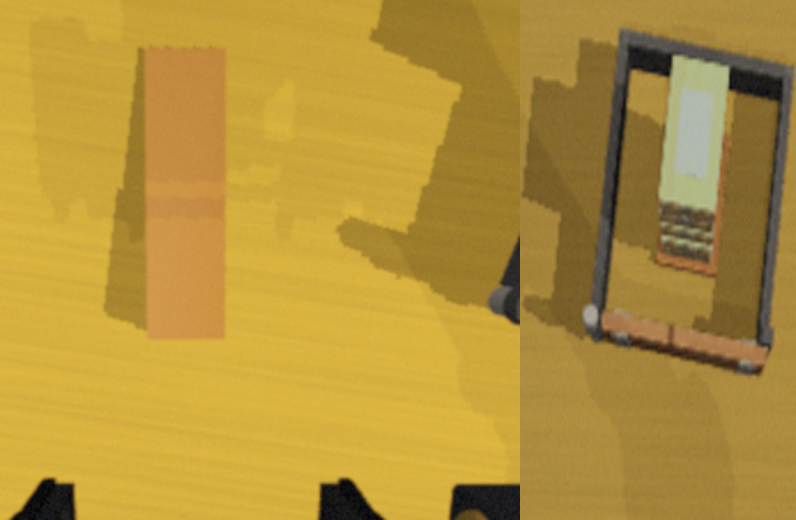

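```bash
python3 - <<'E'
from h import *
q=un([(145,48),(225,48),(225,338),(147,338)],180,0,2)
p,e=fit('w13.png',[(.07,.02,.005),(.07,-.02,.005),(-.07,-.02,.029),(-.07,.02,.029)],q,[.6,.3,9]);print('wedge',p.round(4),e.round(1).tolist())
a=np.radians(p[2]); need(p[0]-.0475*np.cos(a),p[1]-.0475*np.sin(a),.023,p[2])
E
```

```text
wedge [0.6054 0.289  8.7965] [[-0.3, -0.2], [0.3, -0.3], [-0.1, 0.3], [0.1, 0.3]]
need [ 0.0532 -0.0066  0.1732] turn -0.19 n>= 4.3
```

To row units: -0.006 m is -0.6, 0.173 m is 17.3, -0.2 degrees is -0.1.

```bash
python3 steer.py '[2,-0.3,2,-0.1,0.07,5,-0.6,5,-0.1,0.07,5.3,-0.65,9,-0.1,0.07,5.3,-0.65,12,-0.1,0.07,5.3,-0.65,15,-0.1,0.07,5.3,-0.65,16.8,-0.1,0.07,5.3,-0.65,17.3,-0.1,0.07,5.3,-0.65,17.3,-0.1,0.07]' 40
python3 steer.py '[0,0,0,0,0.03,0,0,0,0,0.03,0,0,0,0,0.03,0,0,0,0,0.03,0,0,0,0,0.03,0,0,0,0,0.03,0,0,0,0,0.03]'
python3 steer.py '[0,0,-1,0,0.03,0,0,-2.5,0,0.03,0,0,-4,0,0.03,0,0,-5,0,0.03,0,0,-5,0,0.03,0,0,-5,0,0.03]'
python3 -c "
from h import *
def b2w(x,y): return .693+.9917*x+.1288*y, -.0085-.1288*x+.9917*y
print(b2w(-.2875,-.054)); need(*b2w(-.2875,-.054),.075,-7.4)"
```

```text
time_s: 37.47
tool_pos: [0.5574, 0.282, 0.0225]
tool_rot: [179.9, 0.2, 8.9]
force: [0.6, -0.8, -0.2]
grip_width: 0.0699
grasp_force: 0.0
time_s: 38.05
tool_pos: [0.5585, 0.284, 0.0248]
tool_rot: [180.0, -0.1, 9.0]
force: [-1.6, -1.2, 3.5]
grip_width: 0.0397
grasp_force: 39.8
time_s: 38.55
tool_pos: [0.5588, 0.2845, 0.0755]
tool_rot: [-180.0, -0.1, 9.0]
force: [-0.6, -0.3, -0.7]
grip_width: 0.0392
grasp_force: 39.8
(0.40093104999999996, -0.02502180000000001)
need [-2.041e-01  2.811e-01 -1.000e-04] turn 16.36 n>= 8.3
```

```bash
python3 -c "
from h import *
need(.4517,.2144,.075,-7.4)"
```

```text
need [-0.1167  0.0525  0.0002] turn 16.36 n>= 3.1
```

To row units: -0.1167 m is -11.67, -0.1 m is -10, 16.4 degrees is 8.2.

```bash
python3 steer.py '[-3.5,1,0,2,0.03,-7,2,0,4.5,0.03,-10,4,0,7,0.03,-11.67,5.25,0,8.2,0.03,-11.67,5.25,0,8.2,0.03,-11.67,5.25,0,8.2,0.03]'
python3 -c "
from h import *
def b2w(x,y): return .693+.9917*x+.1288*y, -.0085-.1288*x+.9917*y
need(*b2w(-.262,-.054),.075,-7.4)"
```

```text
time_s: 39.05
tool_pos: [0.4504, 0.2129, 0.0737]
tool_rot: [179.9, -0.0, -7.5]
force: [0.1, -0.5, -0.5]
grip_width: 0.0395
grasp_force: 39.8
need [ 0.0074  0.2423 -0.001 ] turn -0.07 n>= 5.8
```

```bash
python3 steer.py '[0,3,0,0,0.03,0,6.5,0,0,0.03,0,10,0,0,0.03,0,14,0,0,0.03,0.2,18,0,0,0.03,0.4,21.5,0,0,0.03,0.7,24,0,0,0.03,0.7,24.2,0,0,0.03]'
python3 steer.py '[0,0,0,0,0.03,0,0,0,0,0.03,0,0,0,0,0.03]'
python3 -c "
from h import *
def b2w(x,y): return .693+.9917*x+.1288*y, -.0085-.1288*x+.9917*y
need(*b2w(-.262,-.054),.026,-7.4)"
```

```text
time_s: 39.72
tool_pos: [0.4274, -0.0318, 0.0742]
tool_rot: [179.9, -0.1, -7.8]
force: [-0.1, 0.5, -0.9]
grip_width: 0.0395
grasp_force: 39.8
time_s: 39.97
tool_pos: [0.4272, -0.0251, 0.0741]
tool_rot: [-180.0, -0.0, -7.3]
force: [-0.2, 0.5, -1.5]
grip_width: 0.0396
grasp_force: 39.8
need [-0.0006  0.0034  0.0481] turn 0.13 n>= 1.2
```

To row units: 0.048 m is 4.8, 0.046 m is 4.6.

```bash
python3 steer.py '[-0.1,0.2,1.5,0,0.03,-0.1,0.2,3,0,0.03,-0.1,0.2,4,0,0.03,-0.1,0.2,4.6,0,0.03,-0.1,0.2,4.8,0,0.03,-0.1,0.2,4.8,0,0.03,-0.1,0.2,4.8,0,0.03]'
python3 -c "
from h import *
def b2w(x,y): return .693+.9917*x+.1288*y, -.0085-.1288*x+.9917*y
need(*b2w(-.262,-.054),.025,-7.4)
snap('scene','s14.png');c=cv2.imread('pics/s14.png');cv2.imwrite('pics/c9.png',cv2.resize(c[120:300,170:370],(800,600),interpolation=2)) if 0 else cv2.imwrite('pics/c9.png',cv2.resize(c[120:300,170:370],None,fx=3.3,fy=3.3,interpolation=2))"
```

```text
time_s: 40.55
tool_pos: [0.4258, -0.0284, 0.0265]
tool_rot: [-180.0, -0.0, -7.4]
force: [1.1, -0.3, -1.1]
grip_width: 0.0396
grasp_force: 39.8
need [ 0.0004 -0.0001  0.0015] turn -0.01 n>= 0.0
```

View pics/c9.png

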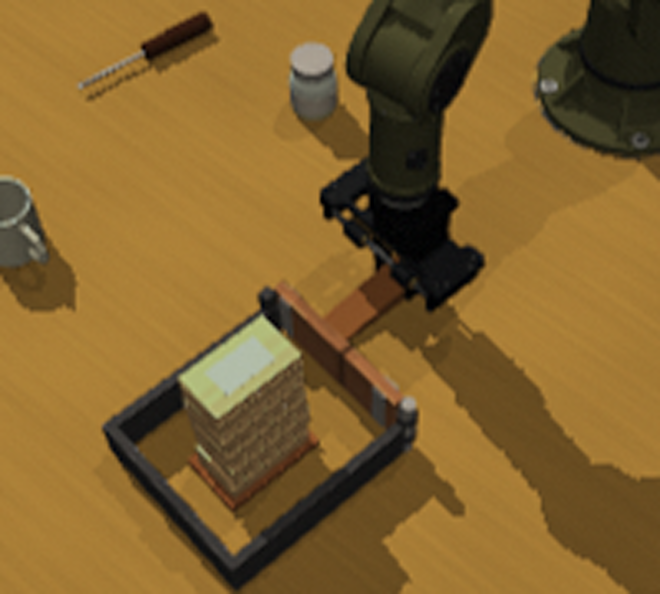

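To row units: 0.002 m is 0.2, 0.001 m is 0.1.

```bash
python3 steer.py '[0,0,0.1,0,0.03,0,0,0.2,0,0.03,0,0,0.2,0,0.03]'
python3 steer.py '[0.8,0,0,0,0.03,1.6,0,0,0,0.03,2.4,0,0,0,0.03,3.2,0,0,0,0.03,4,0,0,0,0.03,4.6,0,0,0,0.03,4.6,0,0,0,0.03,4.6,0,0,0,0.03]'
```

```text
time_s: 40.85
tool_pos: [0.4259, -0.0288, 0.0248]
tool_rot: [180.0, -0.1, -7.4]
force: [-1.0, -0.3, 3.6]
grip_width: 0.0399
grasp_force: 39.8
time_s: 41.52
tool_pos: [0.4725, -0.0348, 0.0248]
tool_rot: [-180.0, -0.2, -7.4]
force: [1.5, -0.4, 3.0]
grip_width: 0.0396
grasp_force: 39.8
```

```bash
for i in 1 2 3; do python3 steer.py '[0.2,0,0,0,0.03,0.3,0,0,0,0.03,0.3,0,0,0,0.03,0.3,0,0,0,0.03]' | sed -n '2p;4p'; done; python3 steer.py '[0.2,0,0,0,0.03,0.2,0,0,0,0.03,0.2,0,0,0,0.03]' | sed -n '2p;4p'
```

```text
tool_pos: [0.4725, -0.0348, 0.0248]
force: [-5.5, 0.8, 11.4]
tool_pos: [0.4753, -0.0352, 0.0248]
force: [-5.4, 0.6, 11.6]
tool_pos: [0.4783, -0.0356, 0.0247]
force: [-6.1, 0.5, 11.8]
tool_pos: [0.4804, -0.0359, 0.0247]
force: [-5.1, 1.2, 11.3]
```

```bash
for i in 1 2 3; do python3 steer.py '[0.2,0,0,0,0.03,0.2,0,0,0,0.03,0.2,0,0,0,0.03]' | sed -n '2p;4p'; done
```

```text
tool_pos: [0.4822, -0.0361, 0.0247]
force: [-6.3, 0.7, 11.7]
tool_pos: [0.4827, -0.0361, 0.0247]
force: [-10.4, 1.2, 17.1]
tool_pos: [0.483, -0.0363, 0.0247]
force: [-14.5, 2.1, 22.5]
```

```bash
for i in 1 2 3; do python3 steer.py '[0.2,0,-0.05,0,0.03,0.2,0,-0.05,0,0.03,0.2,0,-0.05,0,0.03]' | sed -n '2p;4p'; done
```

```text
tool_pos: [0.4835, -0.0364, 0.0247]
force: [-17.7, 2.6, 23.3]
tool_pos: [0.4839, -0.0366, 0.0246]
force: [-20.4, 2.6, 23.0]
tool_pos: [0.4843, -0.0366, 0.0245]
force: [-22.0, 2.4, 23.2]
```

```bash
for i in 1 2 3; do python3 steer.py '[0.3,0,-0.1,0,0.03,0.3,0,-0.1,0,0.03,0.3,0,-0.1,0,0.03]' | sed -n '2p;4p;5p'; done
```

```text
tool_pos: [0.485, -0.0368, 0.0244]
force: [-25.3, 2.6, 22.1]
grip_width: 0.0395
tool_pos: [0.4855, -0.037, 0.0243]
force: [-28.2, 3.5, 20.4]
grip_width: 0.0398
tool_pos: [0.4861, -0.0371, 0.0243]
force: [-31.8, 4.1, 19.0]
grip_width: 0.0395
```

To row units: -0.01 m is -1, -0.005 m is -0.5.

```bash
python3 steer.py '[-0.5,0,0,0,0.03,-1,0,0,0,0.03,-1,0,0,0,0.03]' | sed -n '2p;4p'; python3 steer.py '[0,0,0,0,0.06,0,0,0,0,0.06,0,0,0,0,0.06,0,0,0,0,0.06]'
python3 steer.py '[0,0,-2,0,0.06,0,0,-5,0,0.06,-1,0,-8,0,0.06,-3,0,-12,0,0.06,-6,0,-15,0,0.06,-8,0,-18,0,0.06,-8,0,-20,0,0.06,-8,0,-20,0,0.06]'
python3 - <<'E'
from h import *
snap('wrist','w15.png');snap('scene','s15.png')
c=cv2.imread('pics/s15.png');w=cv2.imread('pics/w15.png')
cv2.imwrite('pics/c10.png',np.hstack([cv2.resize(c[150:290,190:350],(480,420),interpolation=2),cv2.resize(w[0:260,180:380],(320,420),interpolation=2)]))
print(env.get_obs()['tool_pos'])
E
```

```text
tool_pos: [0.4857, -0.0372, 0.0247]
force: [-6.9, 0.2, -16.5]
time_s: 45.6
tool_pos: [0.4953, -0.0376, 0.0302]
tool_rot: [-180.0, -0.3, -7.4]
force: [-0.4, 0.7, -0.6]
grip_width: 0.0567
grasp_force: 0.0
time_s: 46.27
tool_pos: [0.4165, -0.0272, 0.235]
tool_rot: [179.9, -0.7, -7.4]
force: [1.3, 0.6, -0.4]
grip_width: 0.0598
grasp_force: 0.0
[ 0.41480535 -0.02714684  0.23040872]
```

View pics/c10.png

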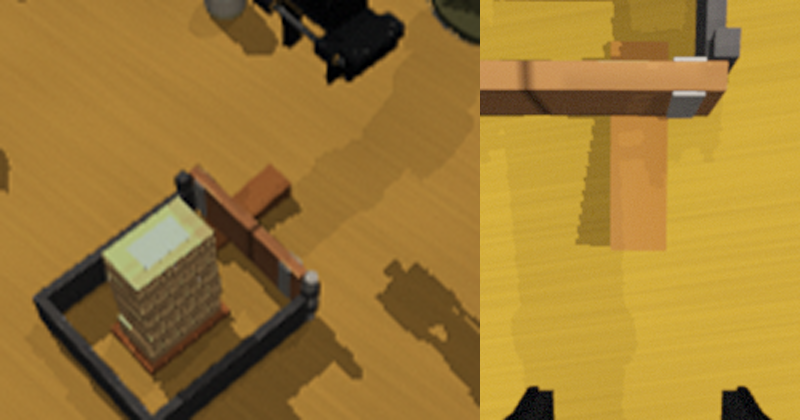

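```bash
python3 steer.py '[1,0,0,0,0,1,0,3,0,0,1,0,7,0,0,1,0,11,0,0,1,0,15,0,0,1,0,19,0,0,1,0,20,0,0,1,0,20,0,0]' 
python3 -c "
from h import *
need(.436,-.031,.032,-7.4)"
```

```text
time_s: 47.03
tool_pos: [0.4202, -0.0277, 0.0249]
tool_rot: [-179.9, 0.5, -7.4]
force: [0.1, -0.4, 0.3]
grip_width: 0.0144
grasp_force: 0.0
need [ 0.0161  0.0012 -0.0073] turn -0.01 n>= 0.4
```

```bash
python3 steer.py '[0,0.1,-0.3,0,0,0.8,0.1,-0.5,0,0,1.6,0.1,-0.5,0,0,1.6,0.1,-0.5,0,0]' | sed -n '2p;4p;5p'
for i in 1 2 3; do python3 steer.py '[0.3,0,0,0,0,0.5,0,0,0,0,0.5,0,0,0,0]' | sed -n '2p;4p'; done
```

```text
tool_pos: [0.4435, -0.032, 0.0363]
force: [-1.1, -0.6, -0.2]
grip_width: 0.0007
tool_pos: [0.4447, -0.0322, 0.0341]
force: [-0.2, 0.7, 0.2]
tool_pos: [0.4494, -0.0328, 0.0336]
force: [-0.5, 0.0, 0.1]
tool_pos: [0.4507, -0.0331, 0.0328]
force: [-7.7, 1.1, 6.7]
```

```bash
for i in 1 2 3 4; do python3 steer.py '[0.3,0,-0.1,0,0,0.4,0,-0.1,0,0,0.4,0,-0.1,0,0]' | sed -n '2p;4p'; done
```

```text
tool_pos: [0.4509, -0.0331, 0.0327]
force: [-14.2, 2.5, 10.2]
tool_pos: [0.4512, -0.0331, 0.0327]
force: [-21.7, 4.1, 13.2]
tool_pos: [0.4516, -0.0332, 0.0327]
force: [-28.4, 4.7, 16.5]
tool_pos: [0.4519, -0.0333, 0.0327]
force: [-35.7, 5.4, 20.3]
```

Jammed tight. Back off, retreat, verify.

To row units: -0.2 m is -20, -0.18 m is -18.

```bash
python3 steer.py '[-1.5,0,0,0,0,-3,0,0,0,0,-4.5,0,-2,0,0,-4.5,0,-6,0,0,-4.5,0,-10,0,0,-4.5,0,-14,0,0,-4.5,3,-18,0,0,-4.5,6,-20,0,0]'
python3 steer.py '[0,4,0,0,0.02,0,8,0,0,0.02,0,12,0,0,0.02,0,16,0,0,0.02,0,18,0,0,0.02,0,18,0,0,0.02,0,18,0,0,0.02,0,18,0,0,0.02]'
python3 - <<'E'
from h import *
snap('top','t16.png');snap('scene','s16.png')
c=cv2.imread('pics/s16.png');w=cv2.imread('pics/t16.png')
cv2.imwrite('pics/c11.png',np.hstack([cv2.resize(c[130:310,180:340],(400,450),interpolation=2),cv2.resize(w[80:230,220:350],(390,450),interpolation=2)]))
E
```

```text
time_s: 49.78
tool_pos: [0.4191, -0.0856, 0.24]
tool_rot: [180.0, -0.3, -7.1]
force: [1.0, -1.3, -0.2]
grip_width: 0.0006
grasp_force: 0.0
time_s: 50.45
tool_pos: [0.3948, -0.2646, 0.236]
tool_rot: [-180.0, 0.0, -7.4]
force: [-0.1, 0.9, 1.1]
grip_width: 0.02
grasp_force: 0.0
```

View pics/c11.png

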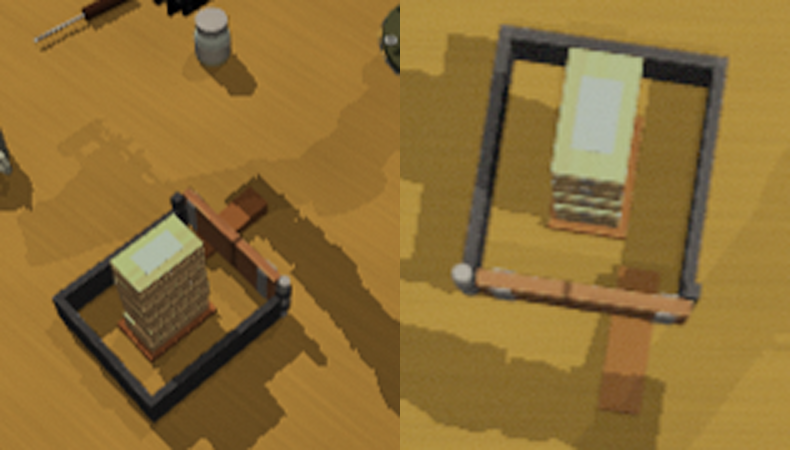

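```bash
python3 -c "
from cell import env
print(env.sign_off())"
```

```text
the job is handed in; nothing more can be done
None
```

I've handed the job in: all five cases are in one lids-up column on the pallet board, within about 3 mm of centre by the cameras. The gate is shut against its stop and the wedge is jammed under its free half; the arm used about 50 s and is clear of everything.

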